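# Slide a brass sheet off the feed slab and weigh it

### The arm

A 6-joint arm with a two-finger parallel gripper is mounted at the origin on the work surface. World frame = base frame: x ahead of the robot, y to its left, z up, the work surface at z = 0. Lengths are in m, angles in degrees, forces in N, time in s.
With the tool pointing down it reaches from about 0.275 to 0.725 m from the base axis. Payload 15.9 kg.
Tool frame: the origin (TCP) lies between the finger pads; the fingertips stand 14 mm ahead of it and the grasp point (between the pads) lies 5 mm behind it; z points along the fingers, y is the direction in which the jaws open and shut (so a half turn about z gives the same grasp; the last joint's range is limited). The gripper opens to 85 mm and grips with 20 to 120 N. Pads are 22 mm wide; open, the fingers measure 114 mm over their backs; the gripper's body (76 mm by 85 mm) begins 54 mm behind the grasp point. The pads swing forward as they close: fully open they stand 13 mm farther back than shut.
Start: joints at [-76.834, 12.198, -1.971, 75.831, 0, 90], TCP at [0.114, -0.487, 0.245] pointing down, gripper open.
Joint ranges: [-170.91, 170.91], [-42.67, 98.43], [-65.05, 77.54], [-120.47, 116.71], [-90, 82.35], [-180, 180]. Speed limits (degrees/s): [108.29, 108.29, 136.94, 147.25, 180, 180].

### API

Orientations are given as a 3x3 rotation matrix whose columns are the frame's x, y, z axes.
In Python, from cell import robot, vision, close_job, spot_in, outline_of gives the robot as it stands.
- The arm moves only by the tool send_rows, never from a script. Its argument "increments" is a list of rows, each a list of 5 numbers: the shift along the tool's x, y, z each as a share of 0.5 m, from -1 to 1, then the turn about the tool's z as a share of 2 rad, from -1 to 1, then the gripper command: -1 is fully open, 1 is shut, values between are in proportion. In form: [[tx, ty, tz, turn, claw], ...]. A call has 1 to 10 rows; each row is the pose to reach, as a shift and turn from the pose commanded when the call began, along the tool's axes at that moment; what a row does not reach only later rows make up. A row lasts 1/12 s, in which the tool goes at most 41.7 mm and 7.16 degrees, less where a joint would pass 70% of its speed; a pose out of reach is approached as far as the arm can. A call with a number of a shift or a turn outside -1 to 1 is refused whole. A call with a gripper value outside its range is refused whole. The fingers move at their own pace and stop on an object; "grip_force" is the grip in N (left out, the last holds). Time passes only in rows, so rows that repeat a pose let the fingers close. It gives the time, the measured TCP pose, the force and the opening at its end, in the units of the state.
- robot.sense(): the state, without advancing time (a new reading comes with each control period).
- vision.grab_frame(name): name is "scene" or "top"; returns a dict with "img" (420x560x3 uint8, blue, green, red), "fx", "fy", "cx", "cy" (pixels), "cam_to_world" (4x4, takes a point from camera to world coordinates). Camera axes: x right, y up, looking along -z (the intrinsics and any distortion apply to the point x, -y, -z); pixel columns grow to the right and rows downward; lengths in m; the calibration is good to about 2 mm. A picture is of the moment at which its call begins. There is no depth.
- close_job(): hands the job in, once; it reports no verdict.
Trained networks look in a picture, given as the dict that the camera call returned (one of the last four; its "shot" number tells which), for a name from the list of things; names that differ only in an ending like _2 or _b are one class to them, and where a whole thing is asked for, a point or a joint stands for the part that bears it (a point fixed in the world has none). Each returns a list of dicts, best first, with "p" (0 to 1); they miss things now and then, are a little off and sometimes report something else, mostly with a low value. They report only what shows in the picture. A call takes as long as a camera call. They do not tell look-alikes from the thing itself.
- spot_in(query, picture): "bbox" ([left, top, right, bottom] in pixels, round what is visible of it).
- outline_of(query, picture): "mask" (420x560 bool, what is visible of it) and "bbox" ([left, top, right, bottom] in pixels, round what is visible of it).
The state is a dict: "clock": time; "joint_positions": joint angles; "joint_velocities": joint speeds; "tau": joint torques, N m; "tool_pos": TCP position; "eef_rot": TCP orientation; "force": force on the tool from outside, world axes, zero at the start; "moment": the same for the moment, N m; "grip_width": opening from 0.0 (shut) to 1.0 (fully open).
Only numpy, scipy, OpenCV 4.12 (cv2) and the standard library are available. Lean on these libraries where they do the work, as an engineer would, in place of code of your own. Each camera call takes 0.05 s, during which the arm holds its last target.

### The job

Weigh the brass sheet: lift the round steel hold-down weight off it and stand it upright, wholly on the round green mat. Then slide the sheet along its lane until its end sticks out over the open end of the slab, far enough to grip but still lying flat; take it by that end and lay it gently and flat on the round scale pan, its middle over the middle of the pan. Do not drop the sheet, and leave the copper sheet and everything else alone.

Things in the scene. Friction and masses are not known exactly. Their poses are not given: they have to be found in the camera images.
- slab: Fixed dark steel slab, 148 (own x) by 280 mm (own y), working top 45 mm above the table; origin: centre of its underside. Three aluminium strips 8 mm wide, 8 mm above the top, run along own y at x = -70, 0, +70 mm: two lanes 62 mm wide, middles at x = -35 and +35 mm, open at the ends but for the red stop. Left or right of the robot, own y within 0.15 rad of world y.
- brass: Loose flat brass (yellow) sheet, 56 (own x) by 150 (own y) by 4 mm thick, 0.22 to 0.34 kg, lying along one of the two lanes with 3 mm play at each side; origin: centre of its underside. Too low between the strips to be gripped there: push its end, or drag it from on top. At least 38 mm of lane is free beyond each of its ends.
- copper: Loose copper (reddish) sheet of the same size in the other lane, to be left alone; origin at the centre of its underside.
- weight: Round steel hold-down weight, a plain upright cylinder 36 mm across and 60 mm high with a blue band near its foot, about 0.45 kg, standing on the brass sheet; origin at the centre of its underside.
- stop: Fixed red stop bar, 148 mm (along the slab's x) by 20 mm by 58 mm high, on the table against one end of the slab (13 mm above the working top): it closes that end of both lanes. The other end is the open one. Origin at the centre of its underside, 150 mm from the slab's middle.
- tray: Fixed low open aluminium filings tray, 130 by 110 mm, 14 mm high, on the table half under the open end of the slab; origin at the centre of its underside, 150 mm from the slab's middle.
- scale: Fixed bench scale: white housing 130 mm (own x) by 140 mm (own y), 40 mm high, carrying a round steel pan; origin at the centre of its underside. It stands on the other side of the robot's centre line from the slab.
- pan (a point): Centre of the top of the round scale pan: flat disc 76 mm across and 6 mm thick, its top 70 mm above the table and 30 mm above the housing; only a thin stem under it.
- mat: Fixed round green rubber mat, 90 mm across, 3 mm thick, flat on the table beyond the scale as seen from the robot; origin at the centre of its underside.
- jar: Loose bystander: jar with a blue cap, 54 mm across, 75 mm high; origin at the centre of its underside.
- bottle: Loose bystander: amber bottle, 52 mm across, 130 mm high; origin at the centre of its underside.
- bowl: Loose bystander: steel bowl, 110 mm across the rim, 50 mm high, near the robot; origin at the centre of its underside.
- hammer: Loose bystander: hammer 240 mm long, lying at the right side of the table; handle to own -x.
- driver: Loose bystander: screwdriver 170 mm long, lying near the robot; handle to own -x.
- cup: Loose bystander: blue ceramic cup, 70 mm across, 80 mm high; origin at the centre of its underside.
Not all that is in view belongs to the job. What is shaped like the scale but red is not meant. There is more than one size of the brass; the job needs the smaller.

How it is judged:
By the outcome, as a careful person would: the job done as asked, in the order asked, and still so for the second after the job is handed in, with the robot touching nothing.
It also fails if it takes over 67 s, if anything falls off the work surface, if the arm or the gripper's body presses on something with over 40 N, if the wrist force passes 120 N, or if a joint passes its speed limit or range.

## Working session

There is one attempt and no reset: what is moved stays moved. The work goes in short steps, Python scripts to look and compute and a tool call to move; the robot and the scene stay as the last step left them, time stands still between calls to the robot, and variables do not carry over. Pictures are saved under pics/ and viewed, and the job is handed in when it is done.

Besides the shell and the picture viewer there is one more tool, called after ">>>" as name([rows], argument=value, ...), one row to a line, values as JSON. send_rows: Moves the arm, as the interface text tells. Its arguments: {"type":"object","properties":{"increments":{"type":"array"},"grip_force":{"type":"number"}},"required":["increments"]}

```bash
ls; mkdir -p pics; python3 - <<'E'
from cell import robot, vision, spot_in
import cv2
s=robot.sense(); print(s)
for n in("scene","top"):
    f=vision.grab_frame(n); cv2.imwrite(f"pics/{n}0.png",f["img"]); print(n,{k:v for k,v in f.items() if k!="img"})
    for q in "slab brass copper weight stop tray scale pan mat jar bottle bowl hammer driver cup".split():
        try: print(q,[( [round(float(b)) for b in d["bbox"]],round(d["p"],2)) for d in spot_in(q,f)])
        except Exception as e: print(q,e)
E
```

```text
pics
{'clock': 0.0, 'joint_positions': array([-7.68334628e+01,  1.22257719e+01, -2.00910684e+00,  7.58307102e+01,
       -9.76411071e-05,  8.99982093e+01]), 'joint_velocities': array([ 0.00807814,  0.0278076 , -0.00429294, -0.02104352,  0.00559444,
        0.04953891]), 'tau': array([ 3.54516742e-04, -6.86163640e+01,  4.87115836e+01,  1.74076814e-02,
        1.60534114e-04,  1.19180058e-06]), 'tool_pos': array([ 0.11381615, -0.48653784,  0.2448017 ]), 'eef_rot': array([[ 9.73704982e-01,  2.27812510e-01, -2.62411469e-04],
       [ 2.27812661e-01, -9.73704344e-01,  1.11426193e-03],
       [-1.66838010e-06, -1.14474305e-03, -9.99999345e-01]]), 'force': array([ 0.63295403, -0.2336911 , -0.06405314]), 'moment': array([-0.07929681,  0.02971967, -0.00265609]), 'grip_width': 1.0014891980393834}
scene {'fx': 394.9341413367654, 'fy': 394.9341413367654, 'cx': 273.18451061306456, 'cy': 211.0098586722575, 'cam_to_world': array([[ 0.00980919, -0.75740063,  0.65287676,  1.27586914],
       [ 0.99994357,  0.00476699, -0.00949354, -0.01742849],
       [ 0.00407816,  0.65293304,  0.75740466,  0.927835
[... 1506 characters left out ...]
3, 272, 213, 316], 0.28)]
weight [([227, 231, 242, 241], 0.42)]
stop [([173, 204, 183, 252], 0.63)]
tray [([275, 197, 296, 237], 0.81)]
scale [([382, 145, 440, 199], 0.82), ([313, 265, 368, 319], 0.73), ([324, 197, 373, 251], 0.56), ([183, 192, 279, 259], 0.56)]
pan [([382, 144, 441, 199], 0.84), ([312, 262, 368, 322], 0.79), ([319, 200, 372, 245], 0.77), ([211, 199, 262, 224], 0.41), ([117, 272, 147, 296], 0.3)]
mat [([317, 170, 345, 197], 0.64)]
jar [([289, 153, 302, 174], 0.77)]
bottle [([276, 126, 293, 148], 0.72)]
bowl [([392, 281, 432, 320], 0.78), ([174, 203, 186, 254], 0.61)]
hammer [([425, 222, 461, 302], 0.97)]
driver [([173, 272, 213, 318], 0.8)]
cup [([115, 270, 146, 295], 0.81)]
```

View pics/scene0.png

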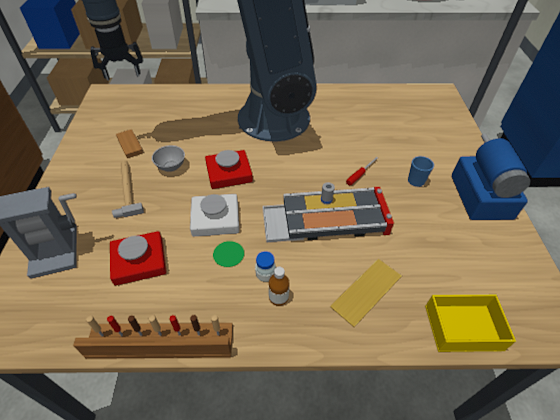

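View pics/top0.png

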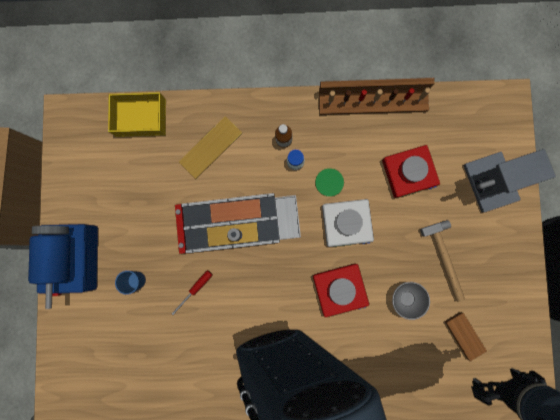

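The scene view shows the slab (about 282-390, 188-240) on the robot's left, with its red stop at the +y end and its tray and open end towards −y. The brass lies in the lane nearer the robot with the weight on it (328,192). The white scale is at (215,213) and the mat at (229,254). Next I'll measure with the top camera.

```bash
cat > h.py <<'E'
import numpy as np, cv2
from cell import robot, vision, spot_in, outline_of
def px2w(f,u,v,z):
    M=f["cam_to_world"]; d=M[:3,:3]@np.array([(u-f["cx"])/f["fx"],-(v-f["cy"])/f["fy"],-1.0]); o=M[:3,3]
    return o+d*(z-o[2])/d[2]
def w2px(f,p):
    M=f["cam_to_world"]; c=M[:3,:3].T@(np.asarray(p,float)-M[:3,3])
    return np.array([f["cx"]+f["fx"]*c[0]/-c[2], f["cy"]-f["fy"]*c[1]/-c[2]])
def rel(p,yaw=None,R=None,t=None):
    """world target TCP -> shares tx ty tz from current measured pose"""
    s=robot.sense(); d=s["eef_rot"].T@(np.asarray(p)-s["tool_pos"]); return d/0.5
E
python3 - <<'E'
from h import *
for n in("top","scene"):
    f=vision.grab_frame(n); im=f["img"]
    a=(165,140,385,265) if n=="top" else (180,170,410,290)
    c=im[a[1]:a[3],a[0]:a[2]]; k=3.4
    cv2.imwrite(f"pics/{n}_crop.png",cv2.resize(c,None,fx=k,fy=k,interpolation=cv2.INTER_CUBIC))
    for q,z in(("brass",.049),("copper",.049),("slab",.045),("weight",.1),("scale",.04),("mat",.003),("stop",.058),("tray",.014)):
        for d in outline_of(q,f)[:4]:
            m=d["mask"].astype(np.uint8); ys,xs=np.nonzero(m); 
            r=cv2.minAreaRect(np.c_[xs,ys].astype(np.float32))
            W=[px2w(f,u,v,z)[:2] for u,v in cv2.boxPoints(r)]
            print(n,q,round(d["p"],2),[round(x) for x in d["bbox"]],"cen",px2w(f,xs.mean(),ys.mean(),z)[:2].round(4),"box",np.round(np.mean(W,0),4),np.round(np.linalg.norm(W[1]-W[0]),3),np.round(np.linalg.norm(W[2]-W[1]),3), "ang",np.round([np.degrees(np.arctan2(*(W[1]-W[0])[::-1])),np.degrees(np.arctan2(*(W[2]-W[1])[::-1]))],1))
E
```

```text
top brass 0.9 [207, 224, 258, 248] cen [0.4772 0.1647] box [0.4757 0.1641] 0.151 0.059 ang [ -85.2 -174.7]
top brass 0.87 [180, 116, 242, 177] cen [0.7435 0.2285] box [0.7446 0.228 ] 0.204 0.078 ang [ -46.5 -137.7]
top copper 0.97 [212, 201, 262, 222] cen [0.5478 0.1524] box [0.5473 0.1527] 0.147 0.055 ang [ -85.4 -175. ]
top copper 0.17 [275, 194, 296, 239] cen [ 0.5224 -0.0022] box [ 0.5233 -0.002 ] 0.064 0.126 ang [ -84.9 -175. ]
top slab 0.75 [182, 192, 276, 252] cen [0.5087 0.1767] box [0.5103 0.1714] 0.285 0.154 ang [ -85.4 -175.2]
top weight 0.54 [230, 229, 241, 241] cen [0.4726 0.1501] box [0.4717 0.15  ] 0.032 0.031 ang [-91.5 179.1]
top scale 0.94 [382, 146, 438, 197] cen [ 0.6531 -0.3772] box [ 0.6531 -0.3766] 0.149 0.136 ang [ -73.  -165.1]
top scale 0.61 [325, 196, 376, 248] cen [ 0.5021 -0.1802] box [ 0.5025 -0.18  ] 0.146 0.135 ang [ -84.4 -175.4]
top mat 0.69 [276, 125, 291, 149] cen [0.7829 0.0056] box [0.7844 0.0073] 0.047 0.064 ang [-91.8 178.5]
top mat 0.64 [317, 169, 348, 198] cen [ 0.6326 -0.1336] box [ 0.633  -0.1331] 0.082 0.088 ang [ -46.4 -137.3]
top stop 0.
[... 690 characters left out ...]
box [0.4956 0.1498] 0.087 0.036 ang [169.   78.1]
scene scale 0.96 [203, 151, 253, 187] cen [ 0.3288 -0.1504] box [ 0.321  -0.1492] 0.151 0.174 ang [104.7   8.2]
scene scale 0.89 [191, 194, 240, 238] cen [ 0.5273 -0.1787] box [ 0.5223 -0.1793] 0.153 0.158 ang [92.7  4.3]
scene scale 0.6 [107, 232, 168, 287] cen [ 0.6771 -0.3749] box [ 0.6741 -0.3769] 0.162 0.158 ang [106.2  19.3]
scene mat 0.58 [212, 237, 248, 270] cen [ 0.6381 -0.1339] box [ 0.6371 -0.1337] 0.09 0.089 ang [89.6  2.2]
scene stop 0.84 [375, 188, 393, 237] cen [0.5241 0.3175] box [0.5205 0.318 ] 0.039 0.188 ang [107.1  -1.4]
scene tray 0.92 [265, 204, 297, 244] cen [0.5417 0.0018] box [0.5338 0.0158] 0.099 0.14 ang [96.   0.9]
```

View pics/top_crop.png

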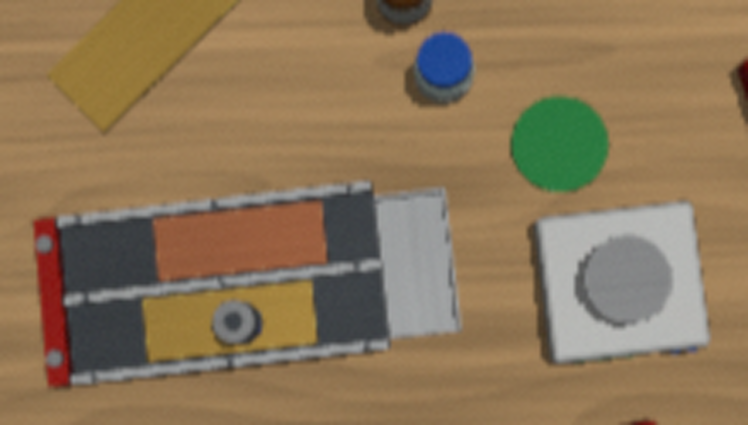

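View pics/scene_crop.png

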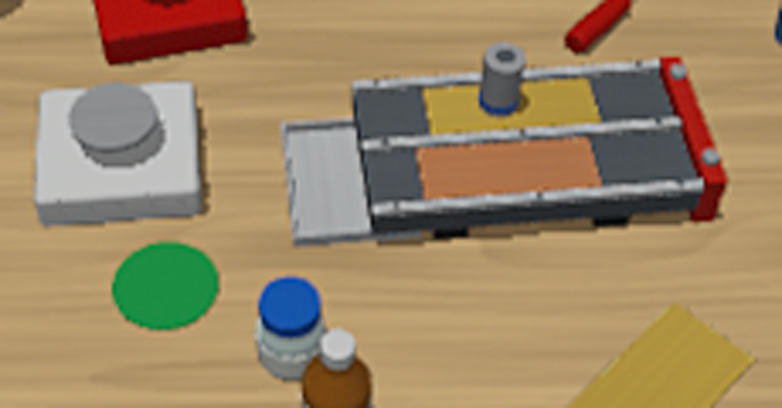

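```bash
python3 - <<'E'
from h import *
ft=vision.grab_frame("top"); fs=vision.grab_frame("scene")
C=lambda x,y:(165+x/3.4,140+y/3.4); S=lambda x,y:(180+x/3.4,170+y/3.4)
for n,a,b,z in [("pan",C(627,280),S(114,117),.07),("weighttop",C(237,321),S(505,54),.109),("mat",C(560,144),S(166,285),.003),("jarcap",C(443,59),S(290,302),.075),
 ("openend mid strip top",C(381,265),S(363,146),.053),("openend near strip",C(387,345),S(353,86),.053),("openend far strip",C(371,184),S(375,213),.053),
 ("stop mid strip",C(66,299),S(680,122),.053),("stop-endnear",C(73,378),S(660,63),.053)]:
    p=px2w(ft,*a,z);q=px2w(fs,*b,z); print(n,p[:2].round(4),q[:2].round(4),((p+q)/2)[:2].round(4))
# brass via colour, inside bbox
for f,bb in((ft,(200,215,265,252)),(fs,(298,190,360,235))):
    hsv=cv2.cvtColor(f["img"],cv2.COLOR_BGR2HSV); m=np.zeros((420,560),np.uint8); 
    l,t,r,b=bb; sub=hsv[t:b,l:r]; mm=((sub[...,0]>17)&(sub[...,0]<30)&(sub[...,1]>140)&(sub[...,2]>70)); m[t:b,l:r]=mm
    mm2=((sub[...,0]<14)&(sub[...,1]>110)&(sub[...,2]>90)); m2=m*0; m2[t:b,l:r]=mm2
    for nm,x in(("brass",m),("copper",m2)):
        x=cv2.morphologyEx(x,cv2.MORPH_OPEN,np.ones((2,2)))
        ys,xs=np.nonzero(x); r=cv2.minAreaRect(np.c_[xs,ys].astype(np.float32)); P=np.array([px2w(f,u,v,.049)[:2] for u,v in cv2.boxPoints(r)])
        print(nm,len(xs),P.mean(0).round(4),np.linalg.norm(P[1]-P[0]).round(4),np.linalg.norm(P[2]-P[1]).round(4),P.round(3).tolist())
E
```

```text
pan [ 0.5024 -0.183 ] [ 0.51   -0.1799] [ 0.5062 -0.1814]
weighttop [0.4745 0.1482] [0.4749 0.1542] [0.4747 0.1512]
mat [ 0.6324 -0.1361] [ 0.6376 -0.1328] [ 0.635  -0.1344]
jarcap [ 0.6989 -0.0302] [ 0.7036 -0.0287] [ 0.7012 -0.0295]
openend mid strip top [0.5221 0.0288] [0.5294 0.033 ] [0.5258 0.0309]
openend near strip [0.4522 0.0252] [0.4591 0.0264] [0.4556 0.0258]
openend far strip [0.5938 0.0359] [0.6019 0.0405] [0.5978 0.0382]
stop mid strip [0.4995 0.3062] [0.5037 0.3101] [0.5016 0.3082]
stop-endnear [0.4303 0.3003] [0.4323 0.3053] [0.4313 0.3028]
brass 686 [0.4747 0.1617] 0.148 0.0533 [[0.495, 0.238], [0.507, 0.09], [0.454, 0.086], [0.442, 0.233]]
copper 250 [0.5224 0.1506] 0.1472 0.018 [[0.533, 0.224], [0.529, 0.077], [0.512, 0.077], [0.515, 0.224]]
brass 517 [0.4815 0.1676] 0.1538 0.0527 [[0.462, 0.092], [0.449, 0.246], [0.501, 0.241], [0.514, 0.092]]
copper 742 [0.5524 0.1584] 0.1561 0.0551 [[0.532, 0.082], [0.518, 0.238], [0.573, 0.232], [0.586, 0.082]]
```

>>> send_rows([
  [0.5,-0.54,0,-0.235,-1],
  [0.5,-0.54,0,-0.235,-1],
  [0.5,-0.54,0,-0.235,-1],
  [0.5,-0.54,0,-0.235,-1],
  [0.5,-0.54,0,-0.235,-1],
  [0.5,-0.54,0,-0.235,-1],
  [0.5,-0.54,0,-0.235,-1],
  [0.5,-0.54,0,-0.235,-1],
  [0.5,-0.54,0,-0.235,-1],
  [0.5,-0.54,0,-0.235,-1],
], grip_force=50)

```text
clock: 3.43
tool_pos: [0.2981, -0.1622, 0.2455]
eef_rot: [[0.761, 0.649, 0.001], [0.649, -0.761, 0.001], [0.002, 0.0, -1.0]]
force: [-0.4, 0.2, 0.6]
grip_width: 1.001
```

```bash
python3 - <<'E'
from h import *
s=robot.sense(); R=s["eef_rot"]; print(s["clock"],s["tool_pos"],np.degrees(np.arctan2(R[1,0],R[0,0])),s["joint_positions"].round(1)); print(rel([.4747,.1512,.17]))
E
```

```text
3.4333 [ 0.29806184 -0.16223493  0.2455348 ] 40.48842429400143 [-2.860e+01 -6.800e+00 -2.200e+01  7.470e+01  1.000e-01  1.109e+02]
[ 0.6754546  -0.24739374  0.15214932]
```

>>> send_rows([
  [0.675,-0.247,0.1,0,-1],
  [0.675,-0.247,0.1,0,-1],
  [0.675,-0.247,0.1,0,-1],
  [0.675,-0.247,0.1,0,-1],
  [0.675,-0.247,0.1,0,-1],
  [0.675,-0.247,0.1,0,-1],
  [0.675,-0.247,0.1,0,-1],
  [0.675,-0.247,0.1,0,-1],
  [0.675,-0.247,0.1,0,-1],
  [0.675,-0.247,0.1,0,-1],
])

```text
clock: 4.27
tool_pos: [0.4763, 0.1494, 0.1937]
eef_rot: [[0.763, 0.647, -0.001], [0.647, -0.763, 0.001], [-0.0, -0.001, -1.0]]
force: [0.2, -0.1, -0.9]
grip_width: 1.001
```

```bash
python3 - <<'E'
from h import *
s=robot.sense(); R=s["eef_rot"]; print(s["clock"],s["tool_pos"],s["joint_positions"].round(1)); print(rel([.4747,.1512,.085]))
f=vision.grab_frame("scene"); im=f["img"].copy(); c=im[110:250,240:420]; cv2.imwrite("pics/s1.png",cv2.resize(c,None,fx=4,fy=4,interpolation=cv2.INTER_CUBIC))
print(w2px(f,s["tool_pos"]+[0,0,-.014]))
E
```

```text
4.2667 [0.47626395 0.14940852 0.19370602] [ 1.740e+01  1.300e+01 -8.500e+00  6.860e+01  1.000e-01  1.571e+02]
[-5.82653061e-05 -4.51780103e-03  2.17417125e-01]
[329.66925325 168.28834536]
```

View pics/s1.png

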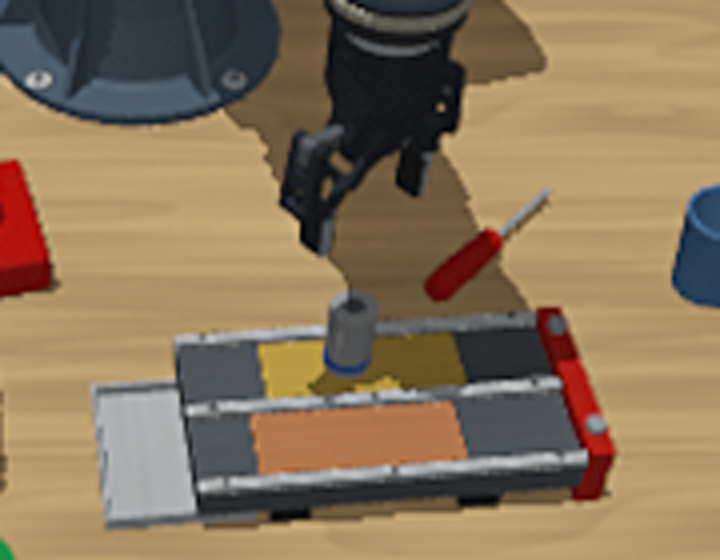

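>>> send_rows([
  [-0.002,0,0.08,0,-1],
  [-0.002,0,0.14,0,-1],
  [-0.002,0,0.19,0,-1],
  [-0.002,0,0.227,0,-1],
  [-0.002,0,0.227,0,-1],
  [-0.002,0,0.227,0,-1],
  [-0.002,0,0.227,0,0],
  [-0.002,0,0.227,0,0.3],
  [-0.002,0,0.227,0,0.6],
  [-0.002,0,0.227,0,1],
], grip_force=40)

```text
clock: 5.15
tool_pos: [0.4741, 0.1446, 0.0827]
eef_rot: [[0.765, 0.644, 0.001], [0.644, -0.765, 0.001], [0.001, -0.0, -1.0]]
force: [-2.3, 3.6, 2.9]
grip_width: 0.45
```

>>> send_rows([
  [0,0,0,0,1],
  [0,0,0,0,1],
  [0,0,0,0,1],
  [0,0,0,0,1],
  [0,0,0,0,1],
  [0,0,0,0,1],
])

```text
clock: 5.65
tool_pos: [0.4741, 0.1445, 0.0828]
eef_rot: [[0.765, 0.644, 0.001], [0.644, -0.765, 0.001], [0.001, 0.0, -1.0]]
force: [-3.8, 0.0, 11.5]
grip_width: 0.41
```

```bash
python3 - <<'E'
from h import *
s=robot.sense(); print(s["clock"],s["tool_pos"],s["force"],s["moment"],s["grip_width"]); 
f=vision.grab_frame("scene"); im=f["img"].copy(); c=im[110:250,240:420]; cv2.imwrite("pics/s2.png",cv2.resize(c,None,fx=4,fy=4,interpolation=cv2.INTER_CUBIC))
E
```

```text
5.65 [0.47409112 0.14453793 0.08278753] [-3.78971453  0.02416896 11.46117261] [0.18368525 0.65528276 0.00074312] 0.41024076299103035
```

View pics/s2.png

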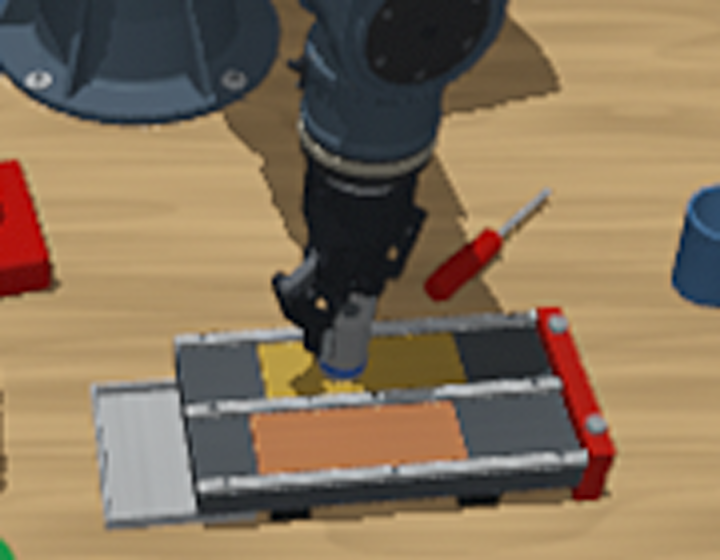

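>>> send_rows([
  [0,0,-0.02,0,1],
  [0,0,-0.05,0,1],
  [0,0,-0.1,0,1],
  [0,0,-0.15,0,1],
  [0,0,-0.16,0,1],
  [0,0,-0.16,0,1],
], grip_force=60)

```text
clock: 6.2
tool_pos: [0.4747, 0.1444, 0.1634]
eef_rot: [[0.765, 0.644, 0.003], [0.644, -0.765, 0.001], [0.003, 0.001, -1.0]]
force: [1.2, 0.0, -4.7]
grip_width: 0.404
```

```bash
python3 - <<'E'
from h import *
s=robot.sense(); print(s["clock"],s["tool_pos"],s["force"],s["grip_width"]); print(rel([.635,-.1344,.1626]))
E
```

```text
6.2 [0.47466994 0.14443645 0.16335281] [ 1.15996329  0.00562513 -4.6770295 ] 0.40354928654308064
[-0.11387139  0.63312987  0.00203054]
```

>>> send_rows([
  [-0.01,0.05,0,0,1],
  [-0.02,0.11,0,0,1],
  [-0.035,0.18,0,0,1],
  [-0.05,0.26,0,0,1],
  [-0.065,0.34,0,0,1],
  [-0.08,0.42,0,0,1],
  [-0.09,0.5,0,0,1],
  [-0.1,0.57,0,0,1],
  [-0.11,0.61,0,0,1],
  [-0.115,0.633,0,0,1],
])

```text
clock: 7.03
tool_pos: [0.6336, -0.1377, 0.1591]
eef_rot: [[0.766, 0.642, -0.003], [0.642, -0.766, 0.0], [-0.002, -0.002, -1.0]]
force: [-0.2, -0.4, -5.4]
grip_width: 0.407
```

>>> send_rows([
  [0,0,0,0,1],
  [0,0,0.05,0,1],
  [0,0,0.1,0,1],
  [0,0,0.15,0,1],
  [0,0,0.2,0,1],
  [0,0,0.22,0,1],
  [0,0,0.232,0,1],
  [0,0,0.238,0,1],
  [0,0,0.238,0,1],
])

```text
clock: 7.78
tool_pos: [0.6337, -0.1348, 0.043]
eef_rot: [[0.765, 0.644, 0.0], [0.644, -0.765, -0.0], [0.0, 0.0, -1.0]]
force: [-0.4, -0.1, -5.4]
grip_width: 0.404
```

```bash
python3 - <<'E'
from h import *
s=robot.sense(); print(s["clock"],s["tool_pos"],s["force"],s["grip_width"],s["joint_positions"].round(1))
T=[]
for n,b in(("scene",(180,180,300,300)),("top",(280,130,400,250))):
    f=vision.grab_frame(n); c=f["img"][b[1]:b[3],b[0]:b[2]]; T.append(cv2.resize(c,None,fx=3.3,fy=3.3,interpolation=cv2.INTER_CUBIC))
cv2.imwrite("pics/s3.png",np.hstack(T))
E
```

```text
7.7833 [ 0.63370486 -0.13479719  0.0430297 ] [-0.39999731 -0.13232399 -5.42914807] 0.40377359334201735 [-12.   35.3   2.7  57.4   0.  127.9]
```

View pics/s3.png

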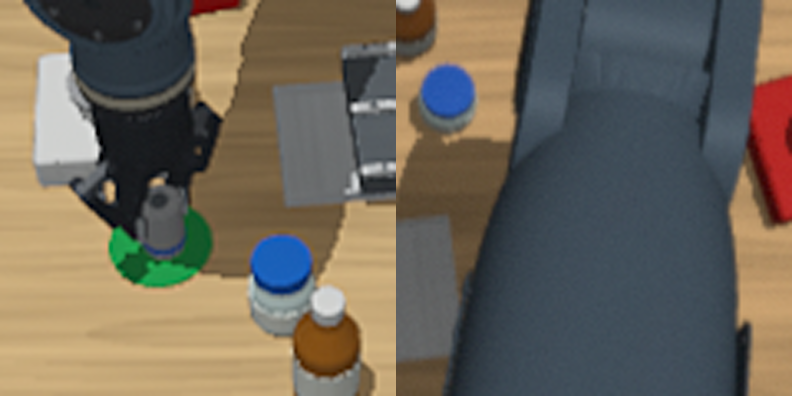

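The weight's foot is at crop (165,250), over the mat centre at (161,245). I'll lower the last few mm gently.

>>> send_rows([
  [0,0,0.003,0,1],
  [0,0,0.006,0,1],
  [0,0,0.008,0,1],
  [0,0,0.01,0,1],
  [0,0,0.012,0,1],
  [0,0,0.012,0,1],
])

```text
clock: 8.38
tool_pos: [0.6337, -0.1349, 0.037]
eef_rot: [[0.765, 0.644, 0.0], [0.644, -0.765, -0.0], [0.0, 0.0, -1.0]]
force: [-0.1, 0.3, -1.6]
grip_width: 0.404
```

>>> send_rows([
  [0,0,0.001,0,1],
  [0,0,0.002,0,1],
  [0,0,0.002,0,0.2],
  [0,0,0.002,0,0.1],
  [0,0,0.002,0,0],
  [0,0,0.002,0,-0.1],
  [0,0,0.002,0,-0.3],
  [0,0,0.002,0,-0.5],
  [0,0,0.002,0,-0.5],
])

```text
clock: 9.13
tool_pos: [0.6336, -0.135, 0.0357]
eef_rot: [[0.765, 0.644, -0.0], [0.644, -0.765, 0.0], [-0.0, -0.0, -1.0]]
force: [-0.1, -0.2, 0.4]
grip_width: 0.752
```

>>> send_rows([
  [0,0,-0.03,0,-0.5],
  [0,0,-0.08,0,-0.5],
  [0,0,-0.15,0,-0.5],
  [0,0,-0.22,0,-0.5],
  [0,0,-0.28,0,-0.5],
  [0,0,-0.28,0,-0.5],
])

```text
clock: 9.63
tool_pos: [0.6359, -0.1354, 0.1824]
eef_rot: [[0.765, 0.644, 0.008], [0.644, -0.765, -0.002], [0.005, 0.007, -1.0]]
force: [1.0, -0.6, 0.4]
grip_width: 0.75
```

```bash
python3 - <<'E'
from h import *
s=robot.sense(); print(s["clock"],s["tool_pos"],s["force"],s["grip_width"],s["joint_positions"].round(1))
f=vision.grab_frame("scene"); c=f["img"][180:300,180:340]; cv2.imwrite("pics/s4.png",cv2.resize(c,None,fx=4,fy=4,interpolation=cv2.INTER_CUBIC))
E
```

```text
9.6333 [ 0.63587818 -0.13543924  0.18240004] [ 1.01024661 -0.57035595  0.4192114 ] 0.7503781267745246 [-12.   30.9  16.   74.6  -0.  127.9]
```

View pics/s4.png

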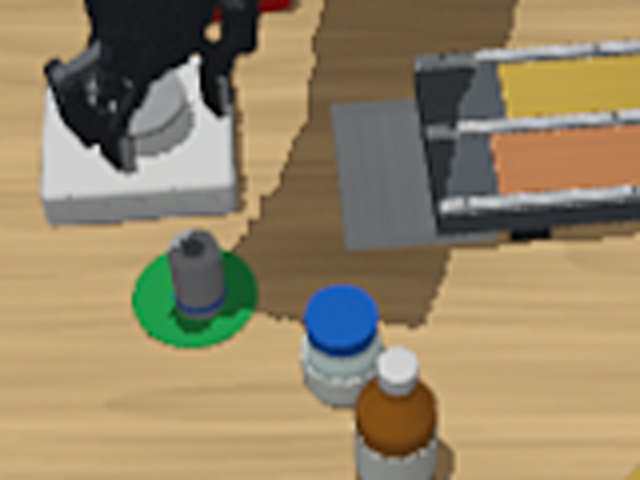

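Weight stands upright on the mat (foot at crop (200,308), mat from 133 to 257). Next: close the gripper and go to the stop-side end of the brass.

>>> send_rows([
  [0.27,-0.84,0,-0.479,1],
  [0.27,-0.84,0,-0.479,1],
  [0.27,-0.84,0,-0.479,1],
  [0.27,-0.84,0,-0.479,1],
  [0.27,-0.84,0,-0.479,1],
  [0.27,-0.84,0,-0.479,1],
  [0.27,-0.84,0,-0.479,1],
  [0.27,-0.84,0,-0.479,1],
  [0.27,-0.84,0,-0.479,1],
  [0.27,-0.84,0,-0.479,1],
], grip_force=30)

```text
clock: 10.52
tool_pos: [0.474, 0.2521, 0.1749]
eef_rot: [[-0.087, 0.996, -0.001], [0.996, 0.087, -0.001], [-0.0, -0.001, -1.0]]
force: [1.2, 0.4, 0.0]
grip_width: -0.0
```

>>> send_rows([
  [0,0,0,0,1],
  [0,0,0,0,1],
  [0,0,0,0,1],
  [0,0,0,0,1],
])

```text
clock: 10.85
tool_pos: [0.4758, 0.2496, 0.1753]
eef_rot: [[-0.086, 0.996, -0.001], [0.996, 0.086, -0.001], [-0.0, -0.001, -1.0]]
force: [0.2, -0.2, 0.4]
grip_width: -0.003
```

```bash
python3 - <<'E'
from h import *
s=robot.sense(); R=s["eef_rot"]; print(s["clock"],s["tool_pos"],s["force"],s["grip_width"],s["joint_positions"].round(1),np.degrees(np.arctan2(R[1,0],R[0,0])))
f=vision.grab_frame("scene"); c=f["img"][120:270,240:420]; cv2.imwrite("pics/s5.png",cv2.resize(c,None,fx=4,fy=4,interpolation=cv2.INTER_CUBIC))
print(w2px(f,s["tool_pos"]-[0,0,.014]))
E
```

```text
10.85 [0.47582416 0.24959796 0.17531357] [ 0.2049511  -0.1676419   0.41248818] -0.0034106623243820894 [ 27.7  17.9  -4.7  67.5  -0.  112.8] 94.9168288296325
[364.65812271 172.87536448]
```

View pics/s5.png

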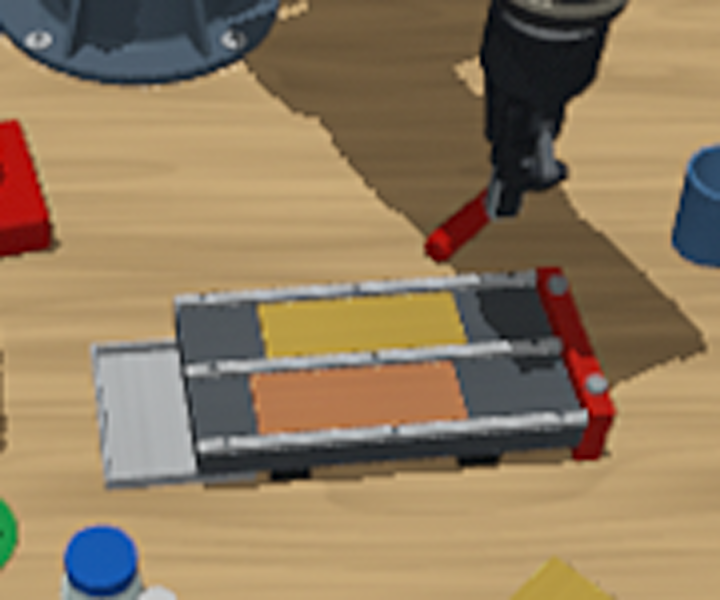

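```bash
python3 - <<'E'
from h import *
s=robot.sense()
f=vision.grab_frame("scene")
b=np.array([.003,.004,0])
for n,x,y,z in(("trail",463,316,.049),("lead",264,331,.049),("stop in lane",541,303,.045),("lane open end",182,332,.045)):
    print(n,(px2w(f,240+x/4,120+y/4,z)-b).round(4))
print(rel([.469,.270,.075]))
E
```

```text
trail [0.469  0.2395 0.049 ]
lead [0.4833 0.0881 0.049 ]
stop in lane [0.4522 0.3023 0.045 ]
lane open end [0.4803 0.0269 0.045 ]
[ 0.04219963 -0.01046721  0.20111394]
```

>>> send_rows([
  [0.02,-0.006,0.03,0,1],
  [0.042,-0.012,0.08,0,1],
  [0.042,-0.012,0.13,0,1],
  [0.042,-0.012,0.18,0,1],
  [0.042,-0.012,0.205,0,1],
  [0.042,-0.012,0.218,0,1],
  [0.042,-0.012,0.218,0,1],
  [0.042,-0.012,0.218,0,1],
])

```text
clock: 11.62
tool_pos: [0.4683, 0.2707, 0.0674]
eef_rot: [[-0.086, 0.996, 0.0], [0.996, 0.086, 0.0], [0.0, 0.0, -1.0]]
force: [0.1, -0.2, 0.4]
grip_width: 0.003
```

```bash
python3 - <<'E'
from h import *
s=robot.sense(); print(s["clock"],s["tool_pos"],s["force"])
f=vision.grab_frame("scene"); c=f["img"][120:270,240:420]; cv2.imwrite("pics/s6.png",cv2.resize(c,None,fx=4,fy=4,interpolation=cv2.INTER_CUBIC))
E
```

```text
11.6167 [0.46832927 0.27065283 0.06737646] [ 0.14115046 -0.16433163  0.43815432]
```

View pics/s6.png

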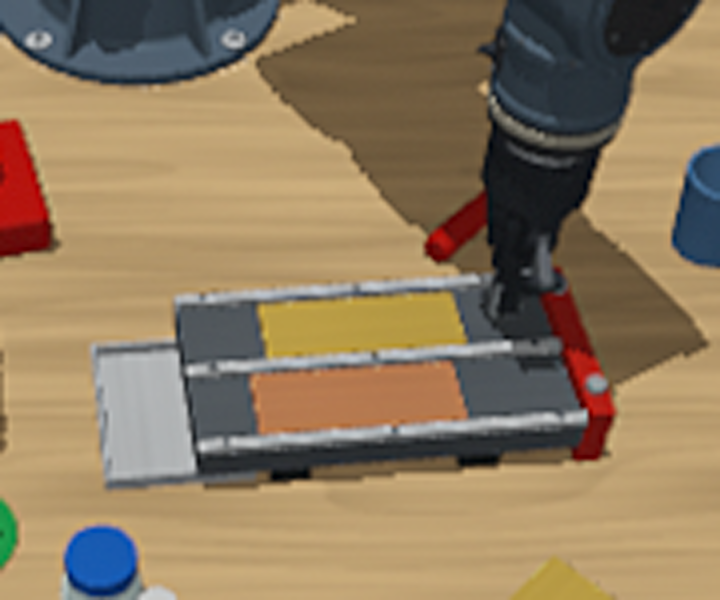

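The closed tip hangs at crop (500,315), in the lane between the sheet end (463,316) and the stop. Lowering gently.

>>> send_rows([
  [0,0,0.003,0,1],
  [0,0,0.006,0,1],
  [0,0,0.009,0,1],
  [0,0,0.012,0,1],
  [0,0,0.013,0,1],
  [0,0,0.013,0,1],
])

```text
clock: 12.17
tool_pos: [0.4677, 0.271, 0.0602]
eef_rot: [[-0.087, 0.996, -0.0], [0.996, 0.087, -0.0], [-0.0, -0.0, -1.0]]
force: [-0.2, -0.3, -0.8]
grip_width: 0.001
```

>>> send_rows([
  [-0.01,0,0,0,1],
  [-0.02,0,0,0,1],
  [-0.03,0,0,0,1],
  [-0.04,0,0,0,1],
  [-0.05,0,0,0,1],
  [-0.06,0,0,0,1],
  [-0.07,0,0,0,1],
  [-0.08,0,0,0,1],
  [-0.09,0,0,0,1],
  [-0.1,0,0,0,1],
])

```text
clock: 13.0
tool_pos: [0.4722, 0.2208, 0.0604]
eef_rot: [[-0.087, 0.996, 0.0], [0.996, 0.087, 0.0], [0.0, 0.0, -1.0]]
force: [-0.4, 2.1, 0.9]
grip_width: -0.003
```

```bash
python3 - <<'E'
from h import *
s=robot.sense(); print(s["clock"],s["tool_pos"],s["force"])
f=vision.grab_frame("scene"); c=f["img"][120:270,240:420]; cv2.imwrite("pics/s7.png",cv2.resize(c,None,fx=4,fy=4,interpolation=cv2.INTER_CUBIC))
E
```

```text
13.0 [0.47220616 0.2207529  0.06036168] [-0.42697177  2.12428704  0.86250802]
```

View pics/s7.png

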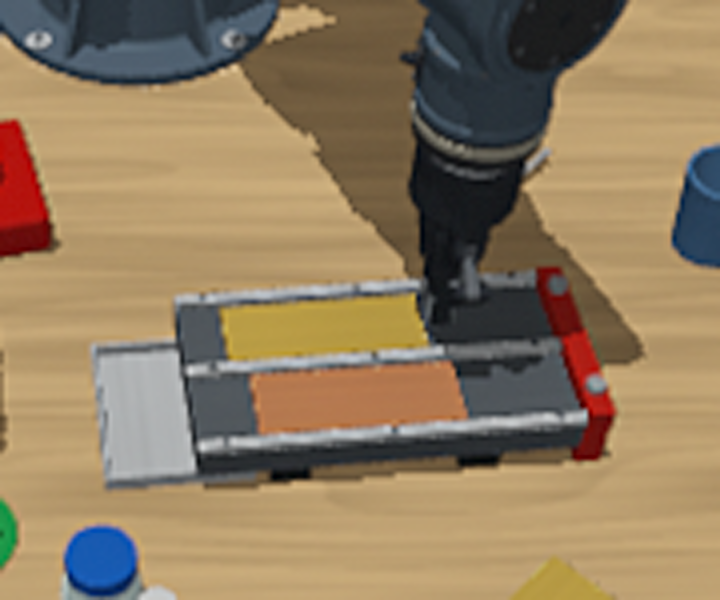

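The tip is pushing the trailing end and the sheet has moved about 30 mm, still in its lane. Continuing.

>>> send_rows([
  [-0.012,0,0,0,1],
  [-0.025,0,0,0,1],
  [-0.04,0,0,0,1],
  [-0.055,0,0,0,1],
  [-0.07,0,0,0,1],
  [-0.085,0,0,0,1],
  [-0.1,0,0,0,1],
  [-0.11,0,0,0,1],
  [-0.12,0,0,0,1],
  [-0.125,0,0,0,1],
])

```text
clock: 13.88
tool_pos: [0.4776, 0.1583, 0.0603]
eef_rot: [[-0.086, 0.996, -0.0], [0.996, 0.086, -0.0], [-0.0, -0.0, -1.0]]
force: [0.1, 1.7, 0.9]
grip_width: 0.003
```

```bash
python3 - <<'E'
from h import *
s=robot.sense(); print(s["clock"],s["tool_pos"],s["force"])
f=vision.grab_frame("scene"); c=f["img"][120:270,240:420]; cv2.imwrite("pics/s8.png",cv2.resize(c,None,fx=4,fy=4,interpolation=cv2.INTER_CUBIC))
E
```

```text
13.8833 [0.47762586 0.15828191 0.06031956] [0.08277234 1.73416627 0.89424393]
```

View pics/s8.png

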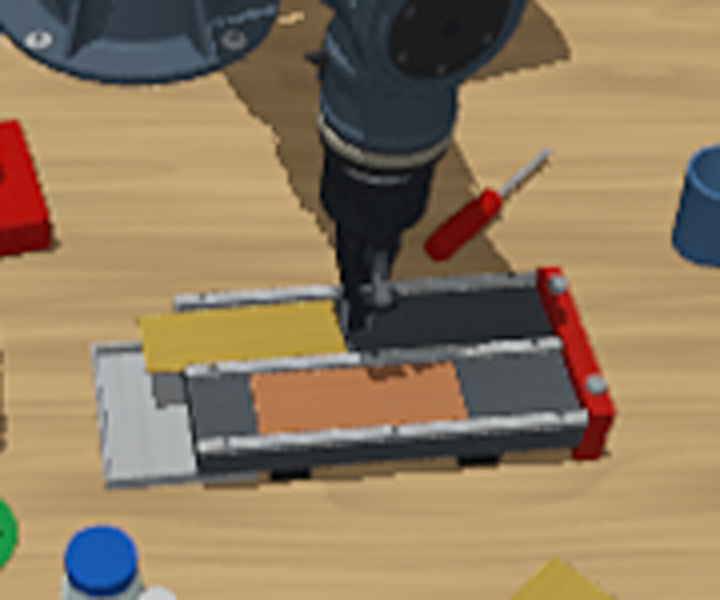

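Overhang is about 30 mm (lead edge at crop x≈142, slab end ≈182). Pushing about 22 mm more.

>>> send_rows([
  [-0.01,0,0,0,1],
  [-0.02,0,0,0,1],
  [-0.03,0,0,0,1],
  [-0.038,0,0,0,1],
  [-0.043,0,0,0,1],
  [-0.046,0,0,0,1],
  [-0.046,0,0,0,1],
  [-0.042,0,0,0,1],
  [-0.03,0,0,0,1],
])

```text
clock: 14.68
tool_pos: [0.4788, 0.1438, 0.0603]
eef_rot: [[-0.086, 0.996, -0.0], [0.996, 0.086, -0.0], [-0.0, -0.0, -1.0]]
force: [-0.2, -0.3, 0.3]
grip_width: 0.002
```

>>> send_rows([
  [0,0,-0.03,0,1],
  [0,0,-0.1,0,0.3],
  [0,0,-0.18,0,-0.5],
  [0,0,-0.22,0,-1],
  [0,0,-0.22,0,-1],
])

```text
clock: 15.1
tool_pos: [0.4809, 0.1452, 0.1749]
eef_rot: [[-0.087, 0.996, 0.006], [0.996, 0.087, 0.002], [0.001, 0.007, -1.0]]
force: [0.5, 1.3, 0.0]
grip_width: 0.567
```

```bash
python3 - <<'E'
from h import *
s=robot.sense(); print(s["clock"],s["tool_pos"],s["force"],s["joint_positions"].round(1))
f=vision.grab_frame("scene"); c=f["img"][120:270,240:420]; cv2.imwrite("pics/s9.png",cv2.resize(c,None,fx=4,fy=4,interpolation=cv2.INTER_CUBIC))
f=vision.grab_frame("top"); c=f["img"][170:290,190:370]; cv2.imwrite("pics/t9.png",cv2.resize(c,None,fx=4,fy=4,interpolation=cv2.INTER_CUBIC))
E
```

```text
15.1 [0.48091317 0.14521889 0.17488864] [0.53328209 1.34697983 0.01447523] [ 16.8  13.5 -10.6  65.5  -0.  101.8]
```

View pics/s9.png

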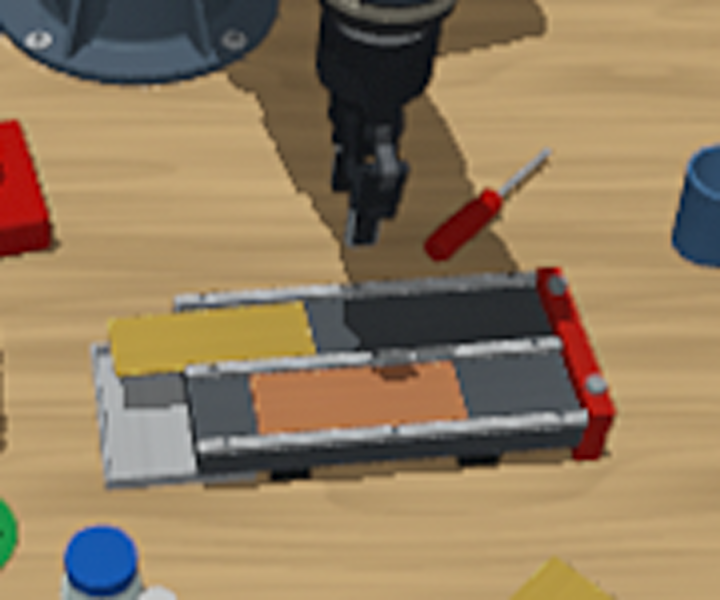

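View pics/t9.png

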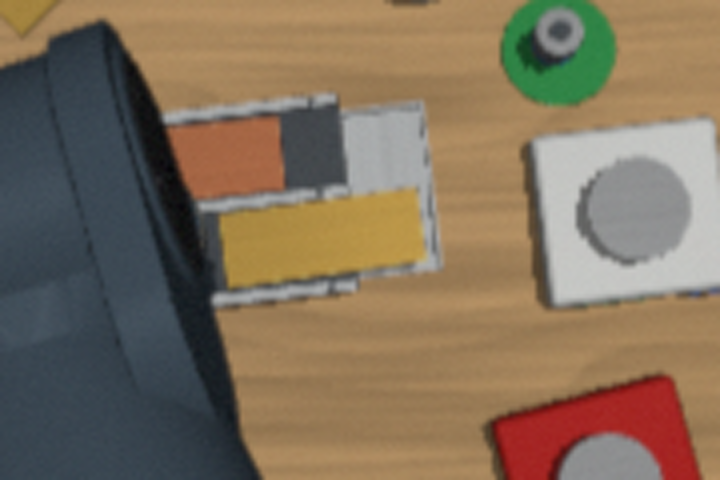

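```bash
python3 - <<'E'
from h import *
ft=vision.grab_frame("top"); fs=vision.grab_frame("scene")
A=[px2w(ft,190+x/4,170+y/4,.049)[:2] for x,y in((414,187),(426,262),(220,213),(229,288))]
B=[px2w(fs,240+x/4,120+y/4,.049)[:2]-[.003,.004] for x,y in((114,373),(108,322),(317,355),(306,301))]
print(np.round(A,4).tolist());print(np.round(B,4).tolist())
for X in(A,B):
    print("lead",((X[0]+X[1])/2).round(4),"mid",np.mean(X,0).round(4))
print("slab end lane top",px2w(ft,190+357/4,170+287/4,.053),px2w(ft,190+347/4,170+190/4,.053))
E
```

```text
[[0.5247, -0.0202], [0.4686, -0.0276], [0.509, 0.1252], [0.453, 0.1194]]
[[0.5239, -0.0242], [0.4735, -0.0286], [0.5074, 0.1258], [0.4528, 0.1221]]
lead [ 0.4966 -0.0239] mid [0.4888 0.0492]
lead [ 0.4987 -0.0264] mid [0.4894 0.0488]
slab end lane top [0.45129531 0.02398783 0.053     ] [0.52346608 0.02970716 0.053     ]
```

The sheet is flat with about 53 mm overhang: lead edge near y=−0.026, slab end near y=0.027, and it hasn't tipped. Now to a point above the overhanging end, jaws open across it.

>>> send_rows([
  [-0.05,0.001,0,-0.005,-1],
  [-0.12,0.002,0,-0.005,-1],
  [-0.19,0.003,0,-0.005,-1],
  [-0.25,0.004,0,-0.005,-1],
  [-0.282,0.004,0,-0.005,-1],
  [-0.282,0.004,0.05,-0.005,-1],
  [-0.282,0.004,0.12,-0.005,-1],
  [-0.282,0.004,0.16,-0.005,-1],
  [-0.282,0.004,0.17,-0.005,-1],
  [-0.282,0.004,0.17,-0.005,-1],
])

```text
clock: 16.13
tool_pos: [0.4915, 0.0038, 0.0835]
eef_rot: [[-0.097, 0.995, -0.004], [0.995, 0.097, -0.0], [0.0, -0.004, -1.0]]
force: [0.2, -0.1, 0.4]
grip_width: 0.997
```

```bash
python3 - <<'E'
from h import *
s=robot.sense(); print(s["clock"],s["tool_pos"],s["force"],s["joint_positions"].round(1),s["grip_width"])
print(rel([.4937,.003,.042]))
f=vision.grab_frame("scene"); c=f["img"][120:270,220:400]; cv2.imwrite("pics/s10.png",cv2.resize(c,None,fx=4,fy=4,interpolation=cv2.INTER_CUBIC))
E
```

```text
16.1333 [0.49149396 0.00379241 0.08349095] [ 0.24795014 -0.08711254  0.38208866] [  0.4  16.7 -20.4  53.1  -0.   84.9] 0.9972761863948378
[-0.00203552  0.00458535  0.08296267]
```

View pics/s10.png

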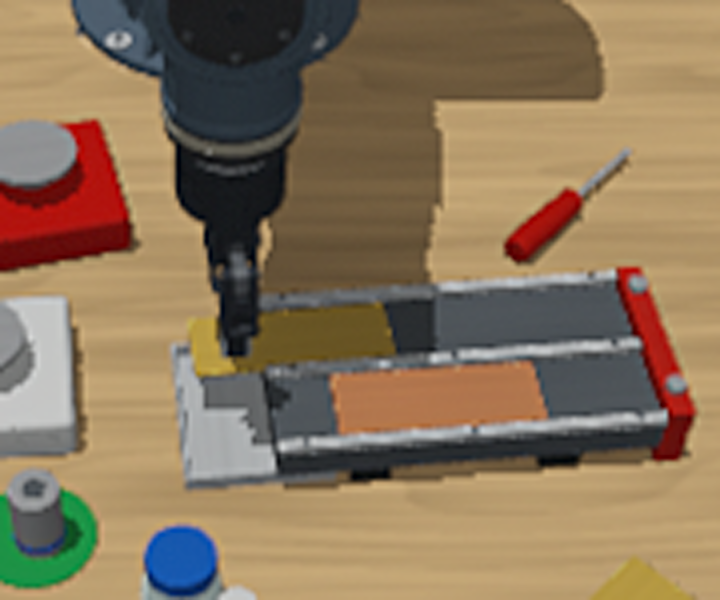

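The fingers straddle the overhanging end, with the front finger at crop (237,345) between the sheet tip (190) and slab end (268). Descending.

>>> send_rows([
  [-0.001,0.004,0.015,0,-1],
  [-0.002,0.004,0.03,0,-1],
  [-0.002,0.004,0.045,0,-1],
  [-0.002,0.004,0.06,0,-1],
  [-0.002,0.004,0.072,0,-1],
  [-0.002,0.004,0.08,0,-1],
  [-0.002,0.004,0.083,0,-1],
  [-0.002,0.004,0.083,0,-1],
])

```text
clock: 16.85
tool_pos: [0.495, 0.0029, 0.0434]
eef_rot: [[-0.097, 0.995, -0.001], [0.995, 0.097, 0.0], [0.0, -0.001, -1.0]]
force: [-0.1, 0.7, 0.3]
grip_width: 1.001
```

>>> send_rows([
  [0,0,0,0,-0.8],
  [0,0,0,0,-0.6],
  [0,0,0,0,-0.5],
  [0,0,0,0,-0.4],
  [0,0,0,0,-0.35],
  [0,0,0,0,-0.3],
  [0,0,0,0,-0.2],
  [0,0,0,0,-0.2],
], grip_force=20)

```text
clock: 17.52
tool_pos: [0.4954, 0.0029, 0.044]
eef_rot: [[-0.097, 0.995, 0.001], [0.995, 0.097, -0.0], [-0.0, 0.001, -1.0]]
force: [0.3, 0.0, 3.3]
grip_width: 0.648
```

```bash
python3 - <<'E'
from h import *
s=robot.sense(); print(s["clock"],s["tool_pos"],s["force"],s["moment"],s["grip_width"])
f=vision.grab_frame("scene"); c=f["img"][150:250,240:360]; cv2.imwrite("pics/s11.png",cv2.resize(c,None,fx=6,fy=6,interpolation=cv2.INTER_CUBIC))
E
```

```text
17.5167 [0.49543146 0.00290184 0.04402065] [0.32015842 0.0194903  3.26942561] [-0.0622335  -0.03595138 -0.02282846] 0.6476556013074085
```

View pics/s11.png

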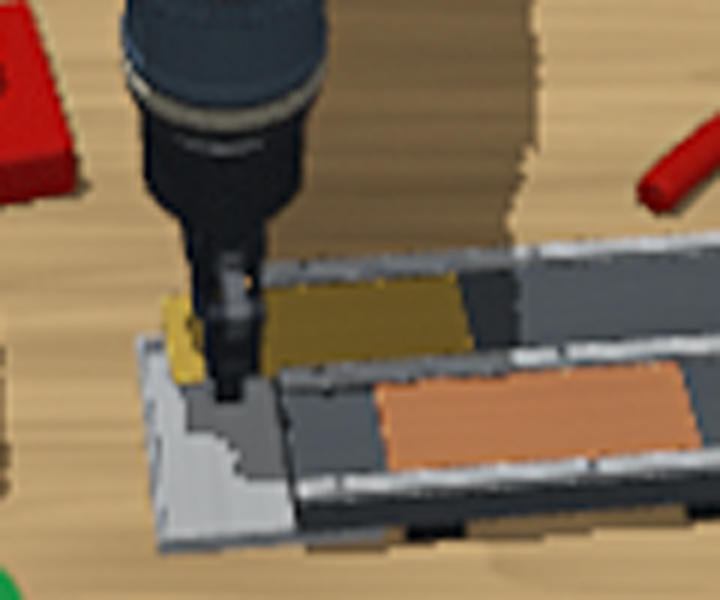

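Width 0.65 matches 56 mm, so the sheet is between the pads with no sideways load. Tightening, then a small lift to check.

>>> send_rows([
  [0,0,0,0,0],
  [0,0,0,0,0.5],
  [0,0,0,0,1],
  [0,0,0,0,1],
  [0,0,-0.004,0,1],
  [0,0,-0.01,0,1],
  [0,0,-0.018,0,1],
  [0,0,-0.028,0,1],
  [0,0,-0.04,0,1],
  [0,0,-0.04,0,1],
], grip_force=100)

```text
clock: 18.4
tool_pos: [0.4958, 0.0029, 0.0651]
eef_rot: [[-0.097, 0.995, 0.001], [0.995, 0.097, 0.0], [-0.0, 0.001, -1.0]]
force: [1.7, -0.7, -3.0]
grip_width: 0.615
```

```bash
python3 - <<'E'
from h import *
s=robot.sense(); print(s["clock"],s["tool_pos"],s["force"],s["moment"],s["grip_width"])
f=vision.grab_frame("scene"); c=f["img"][150:250,240:360]; cv2.imwrite("pics/s12.png",cv2.resize(c,None,fx=6,fy=6,interpolation=cv2.INTER_CUBIC))
E
```

```text
18.4 [0.49579268 0.00290284 0.06506518] [ 1.69247561 -0.71081154 -3.00614254] [-0.09994565 -0.05772722  0.00428574] 0.6149849708773798
```

View pics/s12.png

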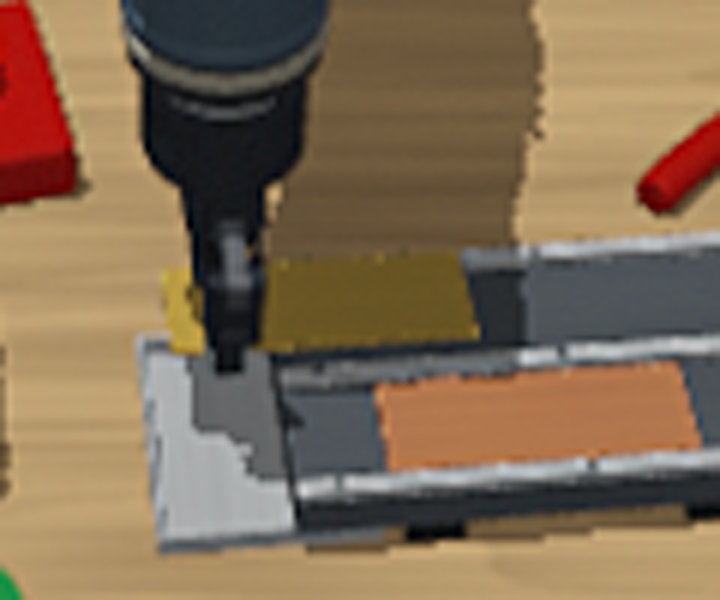

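The sheet lifts whole and level, reading −3 N (about 0.3 kg). Raising and carrying to the pan.

>>> send_rows([
  [0,0,-0.02,0,1],
  [0,0,-0.05,0,1],
  [0,0,-0.08,0,1],
  [0,0,-0.11,0,1],
  [0,0,-0.125,0,1],
  [0,0,-0.13,0,1],
  [0,0,-0.13,0,1],
])

```text
clock: 19.03
tool_pos: [0.4954, 0.0029, 0.1292]
eef_rot: [[-0.097, 0.995, 0.001], [0.995, 0.097, 0.0], [-0.0, 0.001, -1.0]]
force: [-0.2, 0.4, -3.1]
grip_width: 0.616
```

```bash
python3 - <<'E'
from h import *
s=robot.sense(); print(s["clock"],s["tool_pos"],s["force"],s["grip_width"])
print(rel([.5095,-.229,s["tool_pos"][2]]))
f=vision.grab_frame("scene"); c=f["img"][120:250,220:380]; cv2.imwrite("pics/s13.png",cv2.resize(c,None,fx=4,fy=4,interpolation=cv2.INTER_CUBIC))
E
```

```text
19.0333 [0.49544094 0.00292453 0.12920587] [-0.18660138  0.38644023 -3.06857457] 0.6158243744841823
[-4.64391194e-01 -1.69529699e-02  1.14609131e-05]
```

View pics/s13.png

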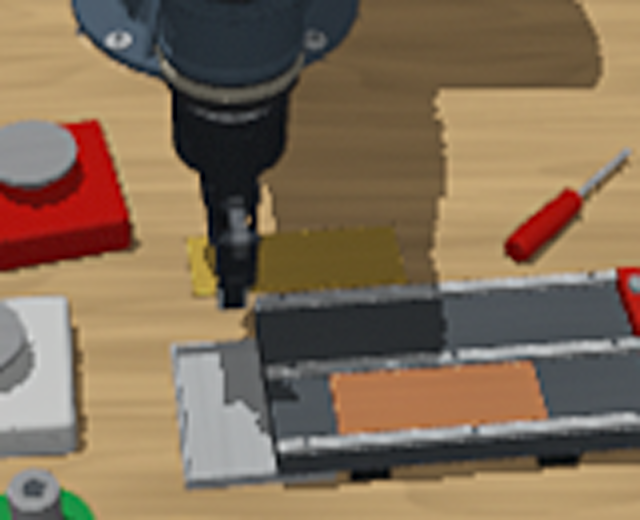

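Sheet held level. Carrying smoothly.

>>> send_rows([
  [-0.01,0,0,0,1],
  [-0.03,-0.001,0,0,1],
  [-0.06,-0.002,0,0,1],
  [-0.1,-0.004,0,0,1],
  [-0.14,-0.005,0,0,1],
  [-0.18,-0.007,0,0,1],
  [-0.22,-0.008,0,0,1],
  [-0.26,-0.01,0,0,1],
  [-0.3,-0.011,0,0,1],
  [-0.34,-0.013,0,0,1],
])

```text
clock: 19.92
tool_pos: [0.5047, -0.1687, 0.1282]
eef_rot: [[-0.096, 0.995, -0.001], [0.995, 0.096, 0.0], [0.0, -0.001, -1.0]]
force: [0.0, 0.0, -2.4]
grip_width: 0.614
```

>>> send_rows([
  [-0.04,-0.001,0,0,1],
  [-0.075,-0.002,0,0,1],
  [-0.1,-0.003,0,0,1],
  [-0.115,-0.004,0,0,1],
  [-0.122,-0.004,0,0,1],
  [-0.124,-0.004,0,0,1],
  [-0.124,-0.004,0,0,1],
])

```text
clock: 20.5
tool_pos: [0.5091, -0.2285, 0.1287]
eef_rot: [[-0.097, 0.995, -0.0], [0.995, 0.097, 0.0], [0.0, -0.0, -1.0]]
force: [-0.3, 0.0, -2.7]
grip_width: 0.613
```

```bash
python3 - <<'E'
from h import *
s=robot.sense(); print(s["clock"],s["tool_pos"],s["force"],s["grip_width"],s["joint_positions"].round(1))
f=vision.grab_frame("scene"); c=f["img"][140:290,140:320]; cv2.imwrite("pics/s14.png",cv2.resize(c,None,fx=4,fy=4,interpolation=cv2.INTER_CUBIC))
f=vision.grab_frame("top"); c=f["img"][140:290,280:440]; cv2.imwrite("pics/t14.png",cv2.resize(c,None,fx=4,fy=4,interpolation=cv2.INTER_CUBIC))
E
```

```text
20.5 [ 0.50913177 -0.22849656  0.12870057] [-0.32501174  0.02825188 -2.72133487] 0.6128252444224227 [-24.2  21.7  -6.2  62.2   0.   60.3]
```

View pics/s14.png

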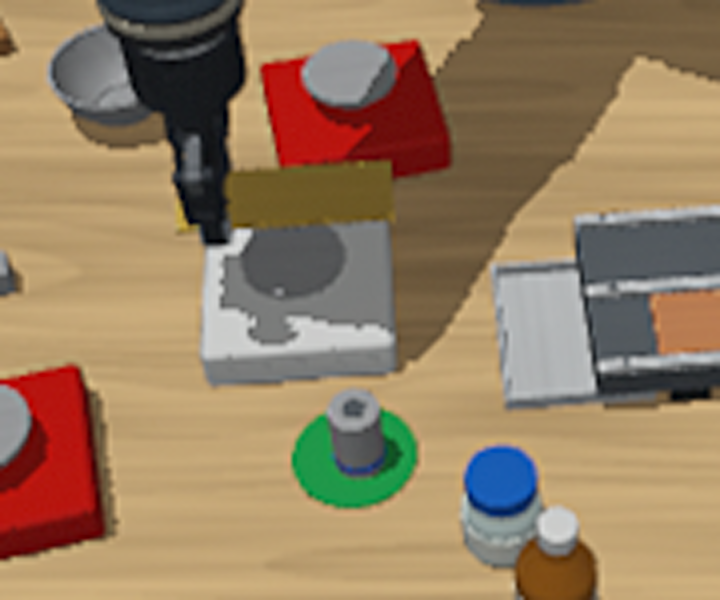

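View pics/t14.png

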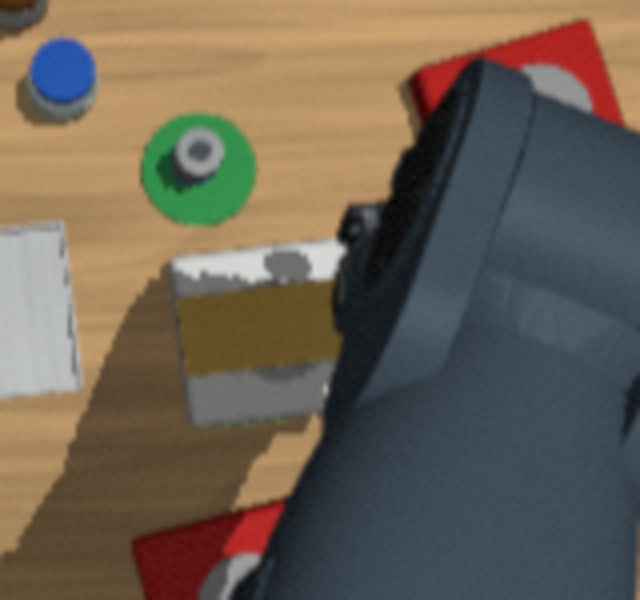

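```bash
python3 - <<'E'
from h import *
ft=vision.grab_frame("top"); fs=vision.grab_frame("scene"); zt=robot.sense()["tool_pos"][2]+.005
S=lambda x,y:(140+x/4,140+y/4); T=lambda x,y:(280+x/4,140+y/4)
u=np.array([.097,-.995])  # trailing->lead
pans=px2w(fs,213.4,204.5,.07)[:2]; pant=px2w(ft,349.4,222.4,.07)[:2]
a=px2w(fs,*S(391,160),zt)[:2]; b=px2w(fs,*S(394,217),zt)[:2]; c=px2w(fs,*S(180,232),zt)[:2]
print("scene: trail",a,b,"len",np.linalg.norm(b-c),np.linalg.norm(a-b),"mid",(a+c)/2,(a+b)/2+.075*u,"pan",pans,"err",(a+c)/2-pans,(a+b)/2+.075*u-pans)
a=px2w(ft,*T(178,300),zt)[:2]; b=px2w(ft,*T(189,378),zt)[:2]
print("top: trail",a,b,np.linalg.norm(a-b),"mid",(a+b)/2+.075*u,"pan",pant,"err",(a+b)/2+.075*u-pant)
# ellipse fits for pan via top grey in earlier img
f0=cv2.imread("pics/top0.png"); print("")
for z in (.13,): print("bias-corr sanity")
im=cv2.imread("pics/top0.png"); g=cv2.cvtColor(im,cv2.COLOR_BGR2HSV)
sub=((g[...,1]<40)&(g[...,2]>90)&(g[...,2]<170)).astype(np.uint8)[200:245,325:375]
n,l,st,ce=cv2.connectedComponentsWithStats(sub); k=1+np.argmax(st[1:,4]); print(ce[k]+[325,200],st[k])
im=cv2.imread("pics/scene0.png"); g=cv2.cvtColor(im,cv2.COLOR_BGR2HSV); print(g[200:210,205:222:4,2])
E
```

```text
scene: trail [ 0.47434206 -0.10716382] [ 0.52994048 -0.10239084] len 0.1458318177361775 0.05580291789165877 mid [ 0.50871806 -0.17739603] [ 0.50941627 -0.17940233] pan [ 0.51034565 -0.18020894] err [-0.00162759  0.00281291] [-0.00092938  0.00080661]
top: trail [ 0.52110122 -0.10593133] [ 0.46688452 -0.11167673] 0.05452027610004577 mid [ 0.50126787 -0.18342903] pan [ 0.50227875 -0.18295016] err [-0.00101088 -0.00047888]

bias-corr sanity
[348.02034429 222.24100156] [  9   8  29  29 639]
[[143 144 144 144 144]
 [144 143 143 142 143]
 [141 141 142 141 142]
 [141 142 142 143 143]
 [143 144 143 143 145]
 [143 143 144 144 146]
 [144 144 145 145 143]
 [144 143 144 143 143]
 [144 143 143 144 146]
 [145 144 144 144 145]]
```

Both cameras put the sheet's middle within 1–2 mm of the pan's middle (mean −1 mm in x). Lowering.

>>> send_rows([
  [0,0.002,0.01,0,1],
  [0,0.002,0.025,0,1],
  [0,0.002,0.04,0,1],
  [0,0.002,0.055,0,1],
  [0,0.002,0.07,0,1],
  [0,0.002,0.085,0,1],
  [0,0.002,0.096,0,1],
  [0,0.002,0.104,0,1],
  [0,0.002,0.106,0,1],
  [0,0.002,0.106,0,1],
])

```text
clock: 21.53
tool_pos: [0.5101, -0.2287, 0.0756]
eef_rot: [[-0.097, 0.995, -0.0], [0.995, 0.097, 0.0], [0.0, -0.0, -1.0]]
force: [-0.2, 0.1, -1.6]
grip_width: 0.614
```

```bash
python3 - <<'E'
from h import *
s=robot.sense(); print(s["clock"],s["tool_pos"],s["force"],s["moment"],s["grip_width"])
f=vision.grab_frame("scene"); c=f["img"][160:260,160:280]; cv2.imwrite("pics/s15.png",cv2.resize(c,None,fx=6,fy=6,interpolation=cv2.INTER_CUBIC))
E
```

```text
21.5333 [ 0.51011459 -0.22869672  0.07557097] [-0.2405928   0.06009526 -1.56163116] [-0.09303415 -0.03664647  0.00941488] 0.613807160796385
```

View pics/s15.png

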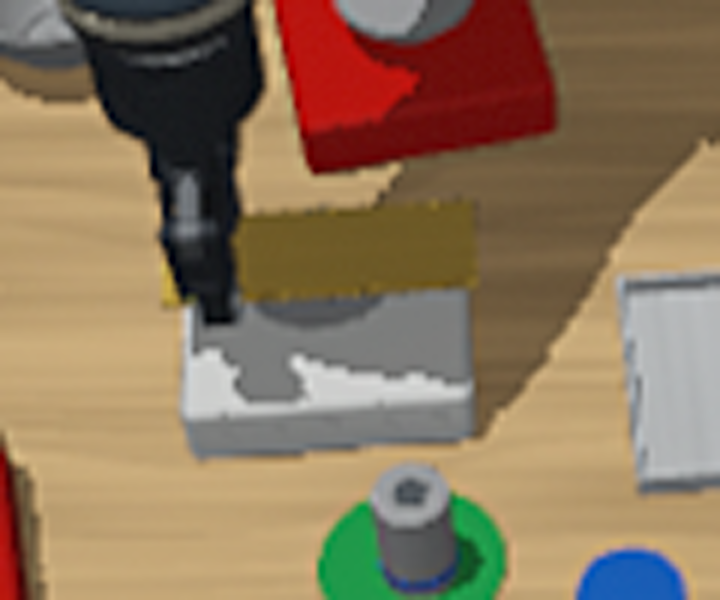

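The sheet is a few mm above the pan, centred on it in view. Lowering in 1 mm steps.

>>> send_rows([
  [0,0,0.002,0,1],
  [0,0,0.004,0,1],
  [0,0,0.006,0,1],
  [0,0,0.006,0,1],
])

```text
clock: 21.92
tool_pos: [0.5102, -0.2287, 0.0727]
eef_rot: [[-0.097, 0.995, -0.0], [0.995, 0.097, 0.0], [0.0, -0.0, -1.0]]
force: [0.3, 0.2, -2.6]
grip_width: 0.612
```

>>> send_rows([
  [0,0,0.002,0,1],
  [0,0,0.004,0,1],
  [0,0,0.004,0,1],
])

```text
clock: 22.17
tool_pos: [0.5102, -0.2287, 0.0707]
eef_rot: [[-0.097, 0.995, 0.0], [0.995, 0.097, 0.0], [0.0, 0.0, -1.0]]
force: [0.0, -0.1, -1.8]
grip_width: 0.617
```

>>> send_rows([
  [0,0,0.001,0,1],
  [0,0,0.002,0,1],
  [0,0,0.002,0,1],
])

```text
clock: 22.42
tool_pos: [0.5103, -0.2288, 0.07]
eef_rot: [[-0.097, 0.995, 0.0], [0.995, 0.097, -0.0], [-0.0, 0.0, -1.0]]
force: [-1.2, -0.6, 1.2]
grip_width: 0.616
```

```bash
python3 - <<'E'
from h import *
s=robot.sense(); print(s["clock"],s["tool_pos"],s["force"],s["moment"])
E
```

```text
22.4167 [ 0.51028542 -0.22875789  0.06998249] [-1.19596409 -0.60072844  1.17696516] [-0.01778606  0.13690814 -0.01546715]
```

Contact: force rose from −2.7 to +1.2 N at TCP z 0.070. Relaxing the grip, then opening slowly.

>>> send_rows([
  [0,0,0,0,1],
  [0,0,0,0,0.5],
  [0,0,0,0,0],
  [0,0,0,0,-0.2],
  [0,0,0,0,-0.2],
], grip_force=20)

```text
clock: 22.83
tool_pos: [0.5102, -0.2288, 0.0699]
eef_rot: [[-0.097, 0.995, 0.0], [0.995, 0.097, -0.0], [-0.0, 0.0, -1.0]]
force: [-2.0, -0.5, 4.1]
grip_width: 0.614
```

>>> send_rows([
  [0,0,0,0,-0.26],
  [0,0,0,0,-0.32],
  [0,0,0,0,-0.38],
  [0,0,0,0,-0.45],
  [0,0,0,0,-0.6],
  [0,0,0,0,-0.8],
  [0,0,0,0,-0.8],
])

```text
clock: 23.42
tool_pos: [0.5102, -0.2287, 0.0698]
eef_rot: [[-0.097, 0.995, 0.0], [0.995, 0.097, -0.0], [-0.0, 0.0, -1.0]]
force: [-0.4, 0.4, -0.4]
grip_width: 0.902
```

```bash
python3 - <<'E'
from h import *
s=robot.sense(); print(s["clock"],s["tool_pos"],s["force"],s["moment"],s["grip_width"])
f=vision.grab_frame("scene"); c=f["img"][160:260,160:280]; cv2.imwrite("pics/s16.png",cv2.resize(c,None,fx=6,fy=6,interpolation=cv2.INTER_CUBIC))
E
```

```text
23.4167 [ 0.51022579 -0.22872387  0.06978849] [-0.41291413  0.36103378 -0.44164553] [ 0.02664078 -0.0487207  -0.04615673] 0.9019895425611872
```

View pics/s16.png

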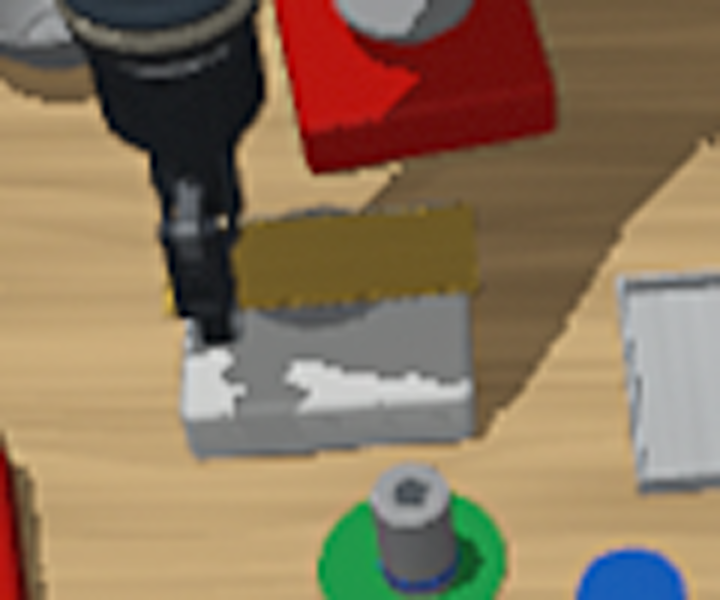

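Released; the sheet lies flat on the pan. Opening fully and withdrawing straight up.

>>> send_rows([
  [0,0,0,0,-1],
  [0,0,0,0,-1],
  [0,0,-0.01,0,-1],
  [0,0,-0.03,0,-1],
  [0,0,-0.07,0,-1],
  [0,0,-0.13,0,-1],
  [0,0,-0.2,0,-1],
  [0,0,-0.27,0,-1],
  [0,0,-0.33,0,-1],
  [0,0,-0.34,0,-1],
])

```text
clock: 24.3
tool_pos: [0.5117, -0.2294, 0.2462]
eef_rot: [[-0.097, 0.995, 0.007], [0.995, 0.097, -0.003], [-0.004, 0.007, -1.0]]
force: [1.1, -0.7, 0.6]
grip_width: 1.002
```

```bash
python3 - <<'E'
from h import *
s=robot.sense(); print(s["clock"],s["tool_pos"],s["force"],s["joint_positions"].round(1))
print(rel([.25,-.40,.25]))
E
```

```text
24.3 [ 0.51171131 -0.22936916  0.24618959] [ 1.14548461 -0.74103353  0.59433862] [-24.1  19.1   7.3  77.8   0.   60.3]
[-0.2889868  -0.55395922 -0.01023056]
```

>>> send_rows([
  [-0.29,-0.55,0,0,-1],
  [-0.29,-0.55,0,0,-1],
  [-0.29,-0.55,0,0,-1],
  [-0.29,-0.55,0,0,-1],
  [-0.29,-0.55,0,0,-1],
  [-0.29,-0.55,0,0,-1],
  [-0.29,-0.55,0,0,-1],
  [-0.29,-0.55,0,0,-1],
  [-0.29,-0.55,0,0,-1],
  [-0.29,-0.55,0,0,-1],
])

```text
clock: 25.13
tool_pos: [0.2498, -0.4001, 0.2404]
eef_rot: [[-0.094, 0.996, 0.0], [0.996, 0.094, -0.0], [-0.0, 0.0, -1.0]]
force: [0.7, 0.4, -0.3]
grip_width: 0.998
```

```bash
python3 - <<'E'
from h import *
s=robot.sense(); print(s["clock"],s["tool_pos"],s["joint_positions"].round(1))
fs=vision.grab_frame("scene"); c=fs["img"][160:290,160:320]; cv2.imwrite("pics/s17.png",cv2.resize(c,None,fx=4.5,fy=4.5,interpolation=cv2.INTER_CUBIC))
ft=vision.grab_frame("top"); c=ft["img"][140:290,280:440]; cv2.imwrite("pics/t17.png",cv2.resize(c,None,fx=4,fy=4,interpolation=cv2.INTER_CUBIC))
pans=px2w(fs,213.4,204.5,.07)[:2]; pant=px2w(ft,349.4,222.4,.07)[:2]
for f,p in((fs,pans),(ft,pant)):
    for d in outline_of("brass",f):
        ys,xs=np.nonzero(d["mask"]); r=cv2.minAreaRect(np.c_[xs,ys].astype(np.float32)); W=np.array([px2w(f,u,v,.074)[:2] for u,v in cv2.boxPoints(r)])
        print(round(d["p"],2),W.mean(0).round(4),"err to pan mm",((W.mean(0)-p)*1000).round(1),(np.array([np.linalg.norm(W[1]-W[0]),np.linalg.norm(W[2]-W[1])])*1000).round(1))
E
```

```text
25.1333 [ 0.24977443 -0.40010723  0.24035036] [-58.    8.9  -6.7  74.3   0.   26.5]
0.83 [ 0.5075 -0.1813] err to pan mm [-2.9 -1.1] [155.   65.1]
0.83 [0.7964 0.2189] err to pan mm [286.  399.1] [205.1  78.9]
0.62 [0.7373 0.2235] err to pan mm [235.  406.4] [197.6  75. ]
0.59 [ 0.5049 -0.1813] err to pan mm [2.7 1.6] [151.7  59.3]
```

View pics/s17.png

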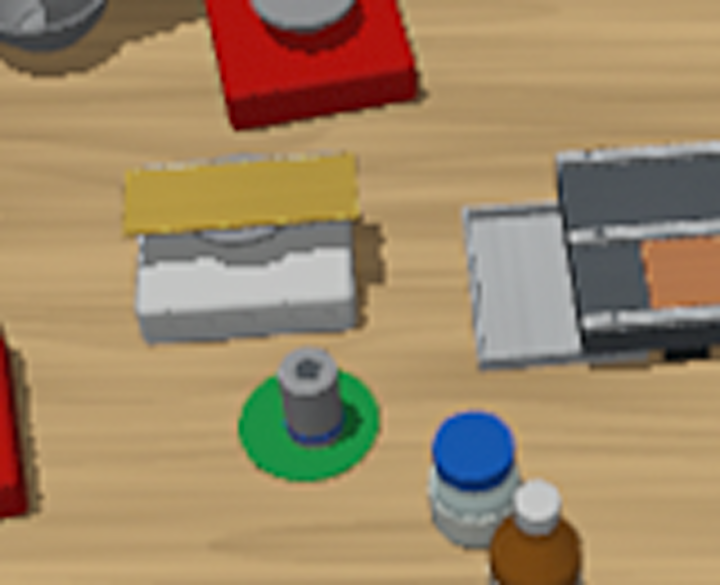

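View pics/t17.png

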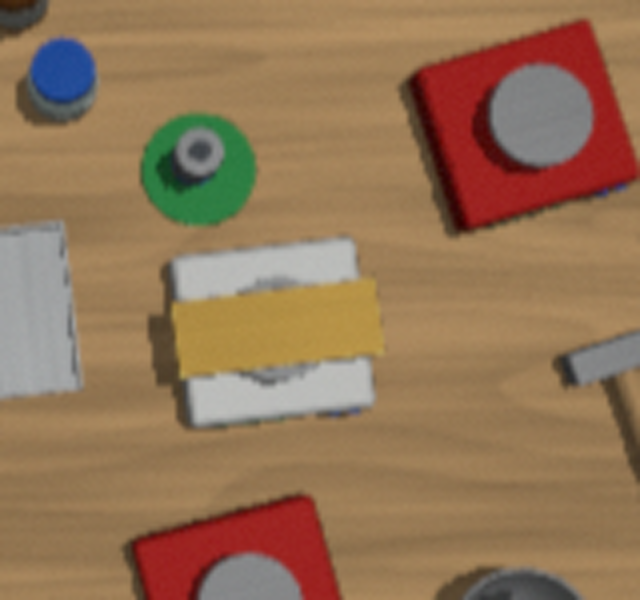

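The brass lies flat and centred over the pan, and the weight stands inside the mat. The other things look untouched. Handing in.

```bash
python3 - <<'E'
from cell import close_job
print(close_job())
E
```

```text
the job is handed in; nothing more can be done
None
```

The brass sheet is lying flat on the scale pan. The hold-down weight is standing upright, wholly on the green mat. I handed the job in at about 25 s of the 67 s allowed; `close_job()` gives no verdict.

**How it went:**
- **Weight:** I lifted it off the brass and stood it on the mat first.
- **Slide:** I pushed the sheet along its lane with the closed fingertips until about 53 mm stuck out over the open end. It stayed flat.
- **Lift and lay:** I gripped that end across its width and lifted it level; the force reading showed about 0.3 kg. I lowered it onto the pan in 1–2 mm steps until it touched, then released it slowly and moved the arm clear.

**Last checks:**
- **Centring:** the two cameras disagree slightly on the sheet's middle relative to the pan's. The top camera says (+2.7, +1.6) mm and the scene camera (−2.9, −1.1) mm, so it is centred to within about 3 mm.
- **Camera offset:** absolute positions from the two cameras differed by about 6 mm in x and 3.5 mm in y. I allowed for this using the fingertips' known position.
- **Everything else:** the last close-ups showed the weight well inside the mat's edge, with the copper sheet and the bystanders in view apparently undisturbed. The cup and screwdriver were outside those views.

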